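Set the flip stop to the sample batten

TASK

Set the flip stop of this cut-to-length jig to the length of the sample batten lying in it: slide the carriage along the fence and lower its stop arm fully, so that the arm's foot stands beside the batten's free end, touching it or no more than about 2 mm short of it. The batten stays lying flat in its corner, against the end block and the fence, and the other things on the bench are left where they are.

Things in the scene. Friction and masses are not known exactly. Their poses are not given: they have to be found in the camera images.
- jig: Cut-to-length jig, fixed: plywood board 160 (x) x 600 (y) x 18 mm; on it a bare aluminium fence 40 mm wide (x = 30 to 70 mm), its top 54 mm above the bench. Origin: centre of the board's underside; y runs along the fence, z up. The batten lies on the board on the near (-x) side of the fence.
- carriage (a joint): Position (m) of the flip-stop carriage along the fence: 0 to 0.27, growing towards the jig's +y, away from the end block; stiff (2.5 N), stays where left. A dark steel saddle 50 (x) x 56 (y) x 20 mm on the fence, with a black grip on top. At 0 its middle is at jig y = -130 mm. It starts above the batten, short of its free end.
- grip_top (a point): Centre of the top of the carriage's black grip, an upright block 24 mm (jig x) x 20 mm (jig y) x 42 mm tall, its top 62 mm above the fence (116 mm above the bench). Pinch it from above with the fingers closing along the jig's y: on the -x side the raised arm is in the way. Axes as the jig's.
- stop_arm (a joint): Angle (rad) of the stop arm: 0 fully lowered (bar level, foot hanging in front of the fence), up to 1.1 raised; stiff (0.14 N m), stays where left. Steel bar 10 x 10 mm reaching from the hinge towards -x; foot plate 10 mm thick (y) x 30 mm wide, 12 to 42 mm from the hinge, down to 38 mm below it; press tab 16 x 26 (y) x 8 mm at the end.
- hinge (a point): Hinge axis of the stop arm on the carriage, 66 mm above the bench, 20 mm towards -x from the middle of the grip, at the same jig y. Axes as the jig's.
- tab (a point): Middle of the upper face of the press tab at the end of the stop arm, 68 mm from the hinge; turns with the arm. When the arm is lowered it is 70 mm above the bench.
- foot_face (a point): Middle of the foot plate's face that looks to the jig's -y (towards the batten), 28 mm below the level of the bar's middle line and 10 mm above the foot's lower edge; turns with the arm. 5 mm towards -y from the middle of the grip.
- batten: Sample batten, loose, plain wood 44 mm (x) x 200 mm (y) x 22 mm high, lying on the jig's board in the corner of fence and end block. Origin: centre of its underside; y along its length.
- batten_end (a point): Centre of the batten's free end face, the end away from the end block. Its y axis points out of that face.
- end_block: Dark hardwood block 40 x 40 x 40 mm screwed to the jig's board. Origin: lower edge of the face that the batten butts against, at mid-width; the block lies to -y of it.
- bottle: Empty green glass bottle, 72 mm across, 220 mm tall, standing; leave alone. Origin: centre of its underside.
- battery: Black and grey battery pack 75 x 115 x 58 mm; leave alone. Origin: centre of its underside.
- driver: Screwdriver about 200 mm long lying on the bench on the near side of the jig; leave alone. Origin on its axis.
- tape: Tape measure 72 x 36 x 66 mm, black; leave alone. Origin: centre of its underside.
Mind the look-alikes: they are no part of the job. Of the things that look like the batten, the smaller one is meant.

How it is judged:
By the outcome, as a careful person would: the job done as asked, in the order asked, and still so for the second after the job is handed in, with the robot touching nothing.
It also fails if it takes over 51 s, if anything falls off the work surface, if the arm or the gripper's body presses on something with over 40 N, if the wrist force passes 120 N, or if a joint passes its speed limit or range.

ROBOT

A 6-joint arm with a two-finger parallel gripper is mounted at the origin on the work surface. World frame = base frame: x ahead of the robot, y to its left, z up, the work surface at z = 0. Lengths are in mm, angles in degrees, forces in N, time in s.
With the tool pointing down it reaches from about 325 to 925 mm from the base axis. Payload 3.1 kg.
Tool frame: the origin (TCP) lies at the very end of the fingers, on their centre line; the grasp point (between the pads) lies grasp_offset behind it (grasp_offset is the distance from the TCP to the grasp point, in mm); z points along the fingers, x is the direction in which the jaws open and shut, and the axes are right-handed (so a half turn about z gives the same grasp; the last joint's range is limited). The gripper opens to 85 mm and grips with 20 to 120 N. Pads are 22 mm wide; open, the fingers measure 114 mm over their backs; the gripper's body (76 mm by 85 mm) begins 54 mm behind the grasp point. The pads swing forward as they close: fully open they stand 13 mm farther back than shut.
Start: joints at [-6.429, 12.427, 92.441, -0, 75.132, -6.429], TCP at [625.011, 0.021, 231.3] pointing down, gripper open.
Joint ranges: [-157.48, 157.48], [-44.54, 120.13], [17.64, 146.25], [-64.5, 244.5], [7.68, 150.69], [-147.95, 147.95]. Speed limits (degrees/s): [159.86, 159.86, 180, 180, 180, 180].

INTERFACE

Orientations are given as [roll, pitch, yaw] about the fixed x, y, z axes, in that order (R = Rz(yaw) Ry(pitch) Rx(roll)).
In Python, from station import * gives the robot as it stands. Calls block until the motion is done:
- goto(position, orientation): joint-space move of the TCP to a pose.
- move_l(position, attitude=None, speed=150): straight line of the TCP; attitude=None keeps the orientation; speed is the mean speed in mm/s.
- move_j(angles): joint-space move.
- grip(opening, squeeze=None): finger opening in mm; squeeze is the grip in N (None keeps the last); returns when the fingers have stopped.
- wait(seconds).
- solve_ik(position, orientation): joint angles nearest the present ones, or None.
- get_obs(): the state.
- get_image(name): name is "scene" or "side" or "wrist"; returns the picture (384x512x3 uint8, red, green, blue); there is no depth.
- get_calibration(name): a dict with "fx", "fy", "cx", "cy" (pixels), "R" (3x3) and "t" (3): a world point X has camera coordinates R X + t; the wrist camera has in their place "mount" (4x4, takes a point from camera to tool coordinates, whose origin is the TCP and whose axes are the tool frame's). Camera axes: x right, y down, z forward; pixel columns grow to the right and rows downward; lengths in mm; the calibration is good to about 2 mm. A picture is of the moment at which its call begins: read the wrist's pose just before it. get_calibration takes no time and is no camera call.
A pose or a line that the arm cannot do raises Unreachable and nothing moves.
- sign_off(): hands the job in, once; it reports no verdict.
Trained networks look in the newest picture that a camera, given by its name, has taken for a name from the list of things; names that differ only in an ending like _2 or _b are one class to them, and where a whole thing is asked for, a point or a joint stands for the part that bears it (a point fixed in the world has none). Each returns a list of dicts, best first, with "score" (0 to 1); they miss things now and then, are a little off and sometimes report something else, mostly with a low value. They report only what shows in the picture. A call takes as long as a camera call. They do not tell look-alikes from the thing itself.
- spot_in(name, camera): "extent" ([centre column, centre row, width, height] in pixels, round what is visible of it).
- regions_of(name, camera): "region" (384x512 bool, what is visible of it) and "extent" ([centre column, centre row, width, height] in pixels, round what is visible of it).
The state is a dict: "t": time; "joint_pos": joint angles; "qvel": joint speeds; "effort": joint torques, N m; "tcp_pos": TCP position; "ee_rot": TCP orientation; "wrist_force": force on the tool from outside, world axes, zero at the start; "moment": the same for the moment, N m; "grip_width": finger opening in mm.
Only numpy, scipy, OpenCV 4.12 (cv2) and the standard library are available. Lean on these libraries where they do the work, as an engineer would, in place of code of your own. Each camera call takes 0.05 s, during which the arm holds its last target.

## Working session

There is one attempt and no reset: what is moved stays moved. The work goes in short steps, each a Python script; the robot and the scene stay as the last script left them, time stands still between calls to the robot, and variables do not carry over. Pictures are saved under pics/ and viewed, and the job is handed in when it is done.

```bash
ls; mkdir -p pics; cat > h.py <<'E'
from station import *
import numpy as np, cv2
def save(n,f):
    im=get_image(n); cv2.imwrite('pics/'+f,cv2.cvtColor(im,cv2.COLOR_RGB2BGR)); return im
E
python3 - <<'E'
from h import *
for n in ['scene','side','wrist']:
    save(n,n+'0.png'); print(n,get_calibration(n))
print(get_obs())
for n in ['jig','carriage','batten','end_block','stop_arm']:
    for c in ['scene','side']:
        print(n,c,[(np.round(d['extent'],1).tolist(),round(d['score'],2)) for d in spot_in(n,c)])
E
```

```text
pics
scene {'fx': 393.7233094772467, 'fy': 393.7233094772467, 'cx': 256.6855615076155, 'cy': 188.93909307627118, 'R': array([[-0.85551866,  0.51767852, -0.00983757],
       [ 0.27797494,  0.44318772, -0.85224092],
       [-0.43682692, -0.7318426 , -0.52305702]]), 't': array([ 471.43429462,  -44.34183615, 1741.74463355])}
side {'fx': 361.1604676561557, 'fy': 361.1604676561557, 'cx': 257.6099426126674, 'cy': 194.4849369023434, 'R': array([[ 0.9332899 , -0.35877781, -0.01576197],
       [-0.28199145, -0.7049548 , -0.6507838 ],
       [ 0.22237531,  0.61181469, -0.75909947]]), 't': array([-472.36782886,  197.50674233, 1179.90061669])}
wrist {'fx': 275.1380591049971, 'fy': 275.1380591049971, 'cx': 250.0321680015301, 'cy': 187.84220665888364, 'mount': array([[ 9.99999770e-01,  5.09956208e-04, -4.46352884e-04,
         1.57211615e+00],
       [-3.38901867e-04,  9.46647209e-01,  3.22271541e-01,
        -8.12946469e+01],
       [ 5.86883086e-04, -3.22271316e-01,  9.46647165e-01,
        -1.41823756e+02],
       [ 0.00000000e+00,  0.00000000e+00,  0.00000000e+00,
         1.00000000e+00]])}
{'
[... 579 characters left out ...]
': array([-0.00877135,  0.00666745, -0.00817772]), 'grip_width': 85.39810091367814}
jig scene [([263.9, 212.3, 125.7, 84.3], 0.71), ([267.4, 161.7, 35.9, 6.7], 0.68)]
jig side [([275.1, 227.0, 124.0, 151.6], 0.95), ([209.9, 105.6, 18.2, 49.8], 0.34)]
carriage scene [([231.3, 178.9, 21.6, 24.1], 0.81)]
carriage side [([296.1, 226.4, 35.2, 23.2], 0.83), ([282.5, 235.5, 40.2, 54.3], 0.57)]
batten scene [([195.6, 233.9, 20.7, 52.0], 0.75), ([248.8, 195.1, 22.9, 24.0], 0.55)]
batten side [([335.2, 189.6, 23.8, 57.5], 0.96), ([281.6, 234.5, 37.8, 47.2], 0.67)]
end_block scene []
end_block side [([303.6, 262.1, 18.5, 23.1], 0.68)]
stop_arm scene []
stop_arm side [([288.8, 232.2, 19.8, 16.2], 0.45)]
```

```bash
python3 - <<'E'
import cv2
for n,(x0,y0,x1,y1) in dict(scene=(150,120,350,270),side=(180,90,380,310)).items():
    im=cv2.imread(f'pics/{n}0.png')[y0:y1,x0:x1]; s=min(800/im.shape[1],600/im.shape[0])
    cv2.imwrite(f'pics/{n}0c.png',cv2.resize(im,None,fx=s,fy=s,interpolation=cv2.INTER_CUBIC)); print(s)
E
```

```text
4.0
2.727272727272727
```

View pics/wrist0.png

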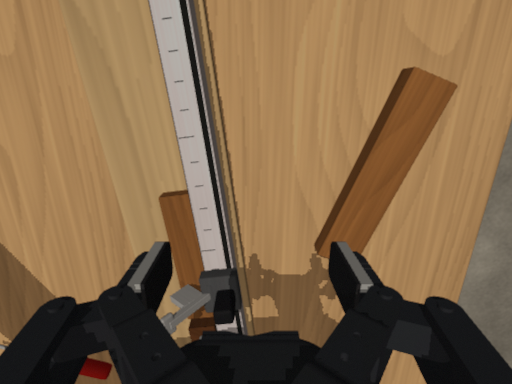

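View pics/side0.png

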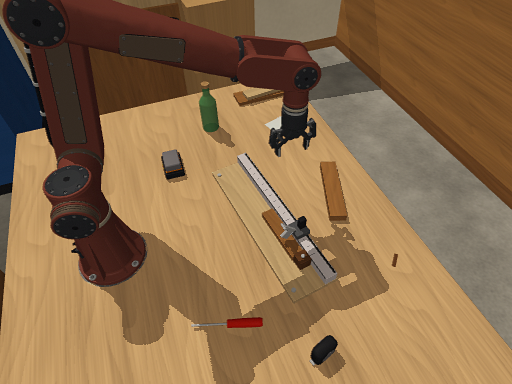

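View pics/scene0.png

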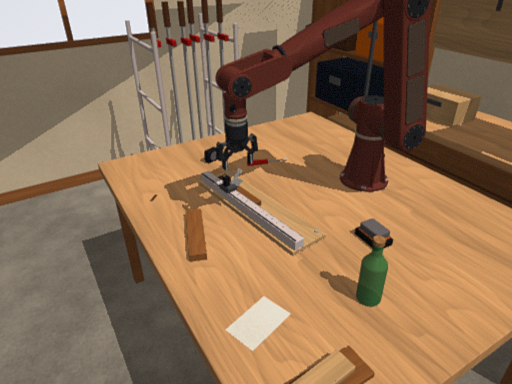

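The jig is in the middle of the side view, with its fence running from (240,157) to (333,275). The batten on it is near (285,235), and the look-alike is the loose plank at (335,190). In the wrist view the batten's free end is at about (178,193) and the grip at about (225,300). I'll back-project these and then take a better wrist view.

```bash
cat >> h.py <<'E'
from scipy.spatial.transform import Rotation as Ro
def wcam(obs):
    M=np.eye(4);M[:3,:3]=Ro.from_euler('xyz',obs['ee_rot'],degrees=True).as_matrix();M[:3,3]=obs['tcp_pos']
    c=get_calibration('wrist'); return M@c['mount'],c
def bp(uv,z,obs=None,cam='wrist'):
    if cam=='wrist':
        T,c=wcam(obs);R=T[:3,:3];o=T[:3,3]
    else:
        c=get_calibration(cam);R=c['R'].T;o=-R@c['t']
    d=R@np.array([(uv[0]-c['cx'])/c['fx'],(uv[1]-c['cy'])/c['fy'],1])
    return o+d*(z-o[2])/d[2]
def pj(X,obs=None,cam='wrist'):
    if cam=='wrist':
        T,c=wcam(obs);p=T[:3,:3].T@(np.array(X)-T[:3,3])
    else:
        c=get_calibration(cam);p=c['R']@np.array(X)+c['t']
    return np.array([c['fx']*p[0]/p[2]+c['cx'],c['fy']*p[1]/p[2]+c['cy']])
E
python3 - <<'E'
from h import *
o=get_obs()
for n,uv,z in [('fence far L',(152,0),54),('fence L near',(205,252),54),('bat endL',(161,195),40),('bat endR',(188,191),40),('grip',(222,300),116),('saddle',(204,272),74)]:
    print(n,bp(uv,z,o).round(1))
for n,uv,z in [('fence far',(240,157),54),('fence nearR',(335,275),54),('board corner near',(292,299),18),('board corner far',(213,173),18),('bat endL',(263,211),40),('bat endR',(273,208),40),('grip',(302,220),116)]:
    print(n,bp(uv,z,cam='side').round(1))
E
```

```text
fence far L [528.9 169.9  54. ]
fence L near [ 566.5 -117.6   54. ]
bat endL [511.5 -41.9  40. ]
bat endR [546.8 -36.4  40. ]
grip [ 594.4 -142.1  116. ]
saddle [ 567.5 -134.6   74. ]
fence far [521.5 226.9  54. ]
fence nearR [ 615.5 -351.4   54. ]
board corner near [ 475.9 -358.9   18. ]
board corner far [406.4 218.3  18. ]
bat endL [510.7 -41.3  40. ]
bat endR [547.6 -41.9  40. ]
grip [ 588.2 -174.1  116. ]
```

View pics/side0c.png

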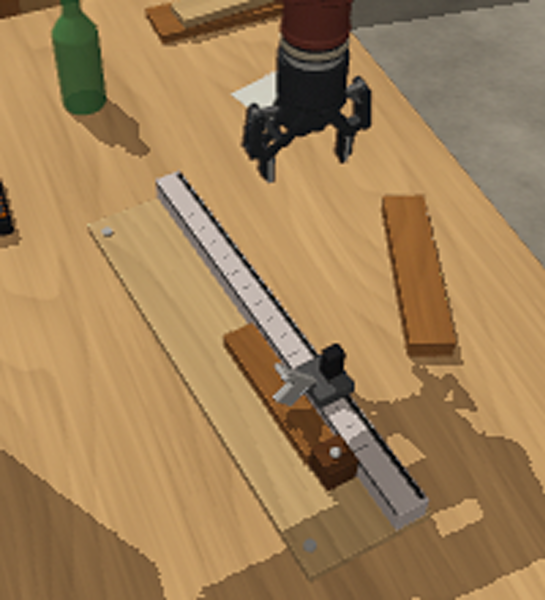

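```bash
python3 - <<'E'
from h import *
goto([560,-90,290],[180,0,96.9])
wait(0.3)
o=get_obs();save('wrist','w1.png');print(o['t'],o['tcp_pos'],o['ee_rot'],o['joint_pos'])
import pickle;pickle.dump(o,open('o1.pkl','wb'))
for n in ['carriage','batten','end_block','stop_arm','grip_top','tab']:
        print(n,[(np.round(d['extent'],1).tolist(),round(d['score'],2)) for d in spot_in(n,'wrist')])
E
```

```text
2.5833 [560.01616817 -89.86577085 289.84577396] [-1.79987089e+02 -6.02067448e-03  9.69063645e+01] [-1.62061583e+01  2.94928585e+00  9.66937342e+01  4.75952294e-04
  8.03712183e+01 -1.13112603e+02]
carriage [([192.1, 156.3, 49.6, 72.6], 0.85)]
batten [([218.3, 135.7, 139.3, 32.3], 0.82), ([271.1, 281.7, 142.8, 87.0], 0.7)]
end_block [([129.8, 136.0, 36.7, 30.2], 0.91)]
stop_arm [([184.3, 140.4, 39.8, 46.8], 0.93)]
grip_top [([191.9, 158.8, 46.2, 75.6], 0.75)]
tab [([188.1, 141.1, 36.4, 44.5], 0.59)]
```

View pics/w1.png

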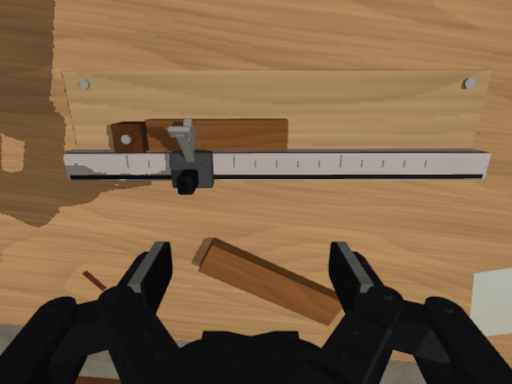

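The whole jig shows. The board corners are near (63,72), (489,70), and the batten runs from x≈147 to 288. The end block is near 130,137, the carriage saddle spans x≈171–213, and the grip is near (187,181). The loose plank at (270,280) is the look-alike. Zooming for sub-pixel edges.

```bash
python3 - <<'E'
import cv2
im=cv2.imread('pics/w1.png')[105:205,100:300]
cv2.imwrite('pics/w1c.png',cv2.resize(im,None,fx=4,fy=4,interpolation=cv2.INTER_NEAREST))
E
```

```text
(no output)
```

View pics/w1c.png

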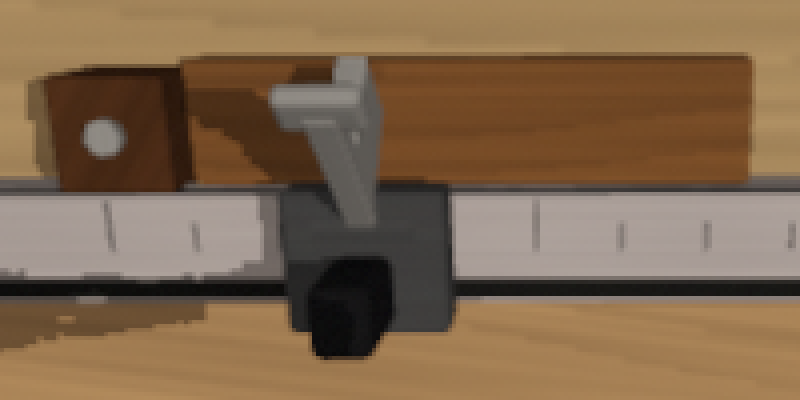

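```bash
python3 - <<'E'
from h import *
import pickle;o=pickle.load(open('o1.pkl','rb'))
y=np.deg2rad(6.9)
for n,uv,z in [('corner',(63,72),18),('corner+',(489.5,70.5),18),('fence-y nearside',(65,153),54),('fence+y',(489,152),54),('bat end top near',(287.5,119.5),40),('bat end top fence',(287.5,150),40),('bat start',(147,119.5),40),('saddleL',(171,165),74),('saddleR',(213.5,165),74),('grip',(186,187),116)]:
    p=bp(uv,z,o);print(n,p.round(1))
a=bp((63,72),18,o);b=bp((489.5,70.5),18,o);d=b-a;print(np.linalg.norm(d),np.degrees(np.arctan2(-d[0],d[1])))
E
```

```text
corner [ 481.1 -363.3   18. ]
corner+ [407.8 224.1  18. ]
fence-y nearside [ 586.7 -347.7   54. ]
fence+y [514.2 236.5  54. ]
bat end top near [505.5 -46.1  40. ]
bat end top fence [547.6 -39.1  40. ]
bat start [ 529.  -239.5   40. ]
saddleL [ 580.4 -195.6   74. ]
saddleR [ 573.6 -139.3   74. ]
grip [ 593.8 -165.7  116. ]
591.953373259379 7.108977468511099
```

```bash
cat >> h.py <<'E'
TH=np.deg2rad(7.1)
U=np.array([-np.sin(TH),np.cos(TH),0]);V=np.array([np.cos(TH),np.sin(TH),0])
def sv(p): return np.array([p@U,p@V]).round(1)
def P(s,v,z): return (s*U+v*V+np.array([0,0,z])).tolist()
E
python3 - <<'E'
from h import *
import pickle;o=pickle.load(open('o1.pkl','rb'))
for n,uv,z in [('saddle near',(190,151),74),('saddle far',(193,187.5),74),('fence near',(250,152.5),54),('fence far',(250,179.5),54),('griptop L',(177.5,187),116),('griptop farR',(194,194),116),('griptop near?',(180,177),116)]:
    print(n,sv(bp(uv,z,o)))
s=-237.7
goto(P(s,564,220),[180,0,97.1])
wait(.2)
o=get_obs();save('wrist','w2.png');pickle.dump(o,open('o2.pkl','wb'));print(o['t'],o['tcp_pos'],o['joint_pos'])
save('side','s2.png')
E
```

```text
saddle near [-239.1  533. ]
saddle far [-238.7  583.6]
fence near [-160.4  539.2]
fence far [-160.5  578.4]
griptop L [-248.1  568.7]
griptop farR [-228.8  577.8]
griptop near? [-244.   556.1]
3.6417 [ 589.9418946  -165.47768436  222.06653211] [-2.22381477e+01  1.12783378e+01  9.48114778e+01  1.93016343e-02
  7.37293346e+01 -1.19411641e+02]
```

View pics/w2.png

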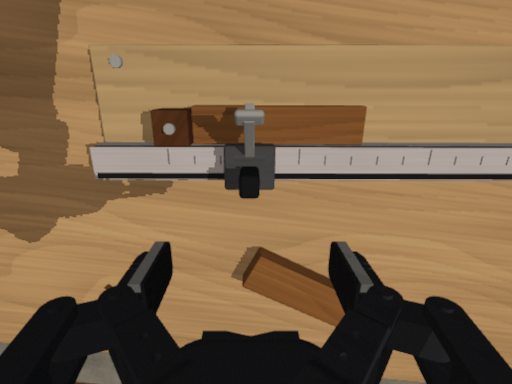

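The grip is straight below the tool: its column of 249.5 matches cx=250. The batten's free end is at column 365, rows 107–143. Grasping next.

```bash
python3 - <<'E'
from h import *
import pickle;o=pickle.load(open('o2.pkl','rb'))
for n,uv,z in [('grip near',(249.5,168),116),('grip far',(249.5,197.5),116),('batend near',(365.5,107),40),('batend f',(364,143),40),('saddleL',(224.5,165),74),('saddleR',(275.5,165),74)]:
    print(n,sv(bp(uv,z,o)))
s=-237.7
move_l(P(s,566,150),[180,0,97.1],speed=120)
o=get_obs();print(o['wrist_force'])
move_l(P(s,566,90),speed=80)
o=get_obs();print(o['t'],o['tcp_pos'],o['wrist_force'])
save('side','s3.png')
grip(10,30)
o=get_obs();print(o['t'],o['tcp_pos'],o['wrist_force'],o['grip_width'],sv(o['tcp_pos']))
save('wrist','w3.png')
E
```

```text
grip near [-239.6  548.3]
grip far [-239.6  577.6]
batend near [-109.   497.1]
batend f [-105.2  537.7]
saddleL [-266.8  556.1]
saddleR [-211.7  556. ]
[ 0.31765474 -0.98896069  0.31935695]
5.375 [ 591.50435391 -166.11059687   90.37605391] [-0.05741671 -0.74758043 -0.71658921]
6.0333 [ 591.12509284 -166.06031934   90.28096317] [-0.21144014 -1.11093353  1.24505817] 19.45571853706223 [-237.9  566.1]
```

View pics/w3.png

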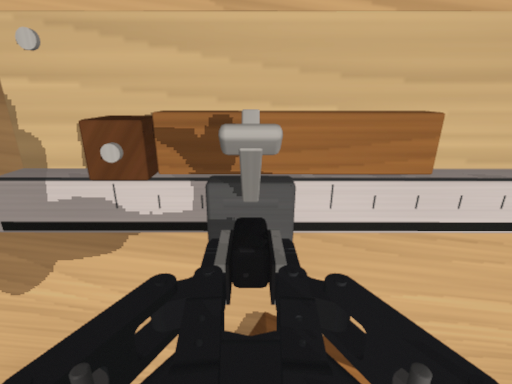

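```bash
python3 - <<'E'
import cv2
im=cv2.imread('pics/w3.png')
a=cv2.resize(im[100:190,395:455],None,fx=6,fy=6,interpolation=cv2.INTER_NEAREST)
b=cv2.resize(im[165:245,200:300],None,fx=5,fy=5,interpolation=cv2.INTER_NEAREST)
cv2.imwrite('pics/w3a.png',a);cv2.imwrite('pics/w3b.png',b)
from h import *
o=get_obs()
for n,uv,z in [('batend near',(440,112.5),40),('batend f',(434.5,172),40),('saddleL',(207.5,179),74),('saddleR',(294,179),74),('fence near',(100,176),54),('fence near r',(480,177),54)]:
    print(n,sv(bp(uv,z,o)))
E
```

```text
batend near [-111.6  496. ]
batend f [-106.4  537.5]
saddleL [-265.1  532.6]
saddleR [-213.2  532.6]
fence near [-340.7  536.6]
fence near r [-84.7 537.1]
```

View pics/w3a.png

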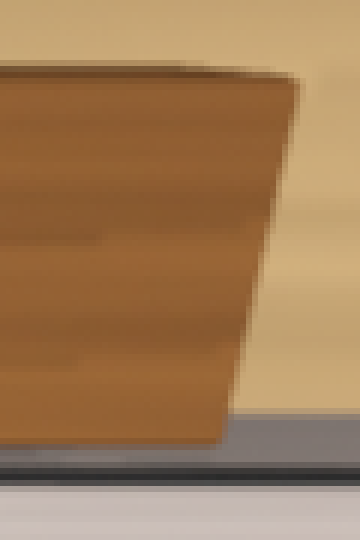

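```bash
python3 - <<'E'
from h import *
import pickle
o=get_obs();s0,v0=sv(o['tcp_pos'])
move_l(P(-101,566,90.3),speed=60)
wait(.2)
o=get_obs();print(o['t'],sv(o['tcp_pos']),o['wrist_force'],o['grip_width'])
save('wrist','w4.png');save('side','s4.png');pickle.dump(o,open('o4.pkl','wb'))
im=cv2.imread('pics/w4.png')[80:260,130:370];cv2.imwrite('pics/w4c.png',cv2.resize(im,None,fx=3.3,fy=3.3,interpolation=cv2.INTER_NEAREST))
E
```

```text
8.7083 [-101.   566.2] [ 3.11734353 -0.73936478 -0.57018454] 19.34961546635996
```

View pics/w4c.png

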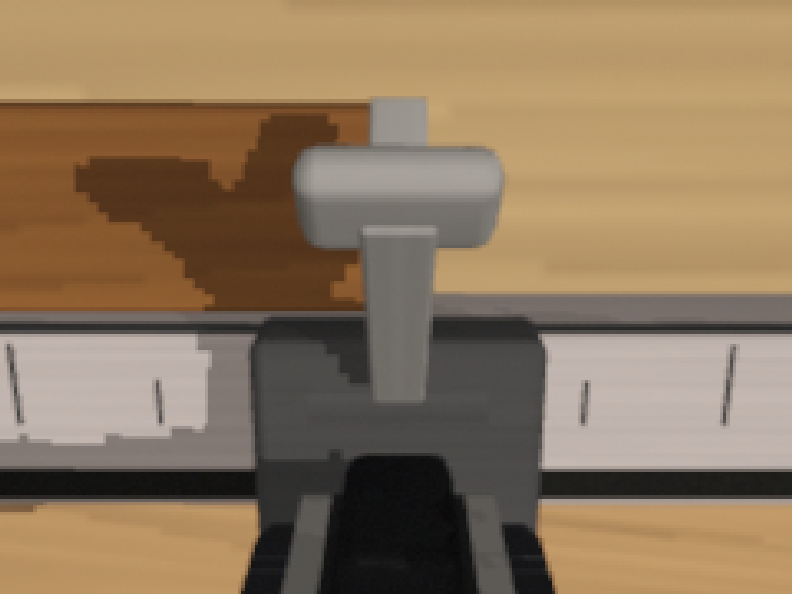

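The arm hides the batten end, so the end is at s ≥ −107. I'll move a little further to expose it and measure from almost straight above.

```bash
python3 - <<'E'
from h import *
import pickle
move_l(P(-88,566,90.3),speed=50)
wait(.2)
o=get_obs();print(o['t'],sv(o['tcp_pos']),o['wrist_force'],o['grip_width'],o['ee_rot'])
save('wrist','w5.png');pickle.dump(o,open('o5.pkl','wb'))
im=cv2.imread('pics/w5.png')[80:260,130:370];cv2.imwrite('pics/w5c.png',cv2.resize(im,None,fx=3.3,fy=3.3,interpolation=cv2.INTER_NEAREST))
E
```

```text
9.4167 [-87.1 566.2] [3.77463125 3.18803352 0.37766274] 19.388728246706286 [ 1.79979333e+02 -9.02367740e-02  9.70899651e+01]
```

View pics/w5c.png

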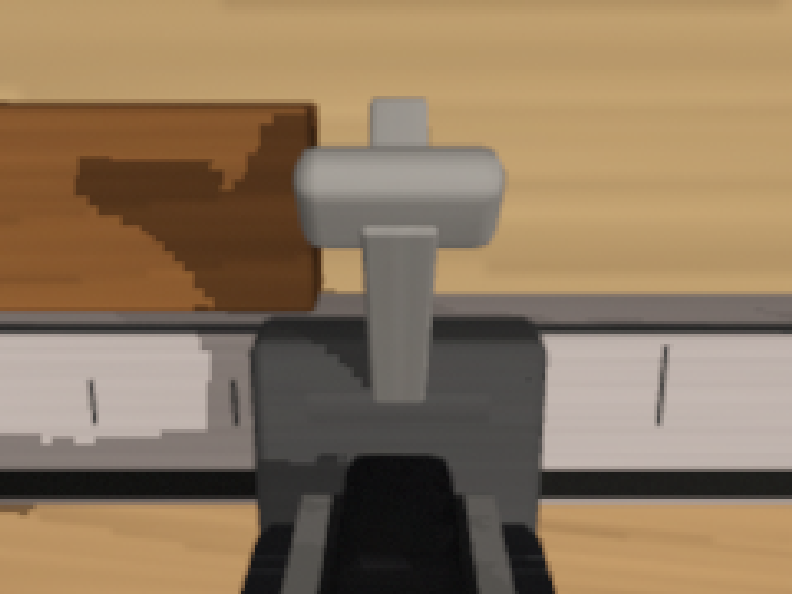

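```bash
python3 - <<'E'
from h import *
import pickle;o=pickle.load(open('o5.pkl','rb'))
c=lambda x,y:(130+x/3.3-.5,80+y/3.3-.5)
for n,uv,z in [('end near',c(316.5,104),40),('end far',c(317.5,303),40),('end bottom',c(321,200),18),('sadL',c(252,360),74),('sadR',c(546,360),74),('barL',c(373,400),71),('barR',c(426,400),71),('gripL',c(347,458),116),('gripR',c(451,458),116)]:
    print(n,sv(bp(uv,z,o)))
print(sv(get_obs()['tcp_pos']))
E
```

```text
end near [-105.4  495.2]
end far [-106.4  537.2]
end bottom [-106.9  518.2]
sadL [-115.7  538.8]
sadR [-61.6 538.8]
barL [-93.6 547.9]
barR [-83.5 547.9]
gripL [-96.  538.9]
gripR [-81.4 538.9]
[-87.3 566.2]
```

```bash
python3 - <<'E'
from h import *
move_l(P(-98.5,566,90.3),speed=30)
wait(.3)
o=get_obs();print(o['t'],sv(o['tcp_pos']),o['wrist_force'],o['grip_width'])
save('wrist','w6.png')
im=cv2.imread('pics/w6.png')[80:260,130:370];cv2.imwrite('pics/w6c.png',cv2.resize(im,None,fx=3.3,fy=3.3,interpolation=cv2.INTER_NEAREST))
E
```

```text
10.2667 [-98.6 566.2] [ 4.67822261  0.84560969 -1.47754921] 19.49891491714192
```

View pics/w6c.png

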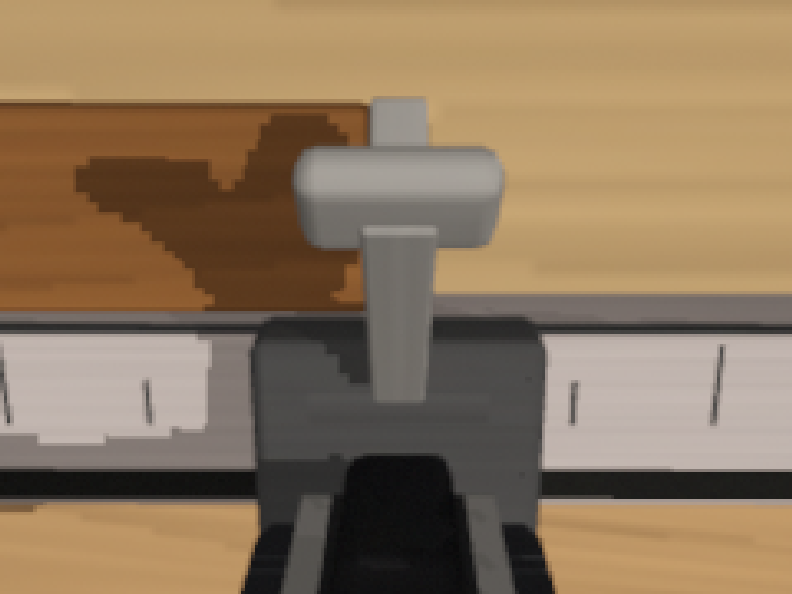

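The image shift of 51.5 px for 11.4 mm puts the gap at about 1–1.7 mm. Releasing, then pressing the tab down along its arc with closed fingers.

```bash
python3 - <<'E'
from h import *
s=sv(get_obs()['tcp_pos'])[0]
grip(60)
wait(.1)
move_l(P(s,566,190),speed=150)
grip(0,40)
o=get_obs();save('wrist','w7.png');print(o['t'],sv(o['tcp_pos']),o['wrist_force'],o['grip_width'])
import pickle;pickle.dump(o,open('o7.pkl','wb'))
H=548;
v=lambda a:H-68*np.cos(a)
z=lambda a:66+76*np.sin(a)+4*np.cos(a)
move_l(P(s,v(1.1),160),speed=150)
for a in [1.1,.9,.7]:
    move_l(P(s,v(a),z(a)+1),speed=60); o=get_obs();print(a,sv(o['tcp_pos']),o['tcp_pos'][2].round(1),o['wrist_force'].round(1))
save('side','s7.png');print(get_obs()['t'])
cv2.imwrite('pics/s7c.png',cv2.resize(cv2.imread('pics/s7.png')[170:290,230:350],None,fx=5,fy=5))
E
```

```text
12.3 [-98.6 566. ] [ 0.3402543  -0.61006135 -0.62079959] -0.04895632316531245
1.1 [-98.5 516.9] 135.9 [-0.1 -0.   0.5]
0.9 [-98.5 505. ] 128.7 [-0.5  0.6 -0.4]
0.7 [-98.4 495.3] 118.5 [ 0.2  0.6 -0.3]
14.2333
```

View pics/s7c.png

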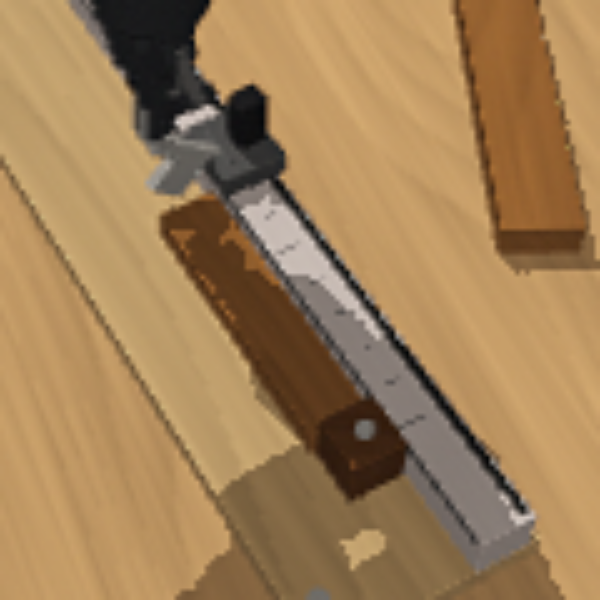

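View pics/w7.png

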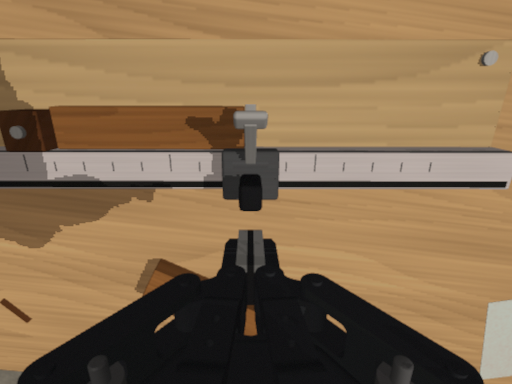

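No contact yet, so the arm started lower than its full raise. I'll keep following the arc and watch the force.

```bash
python3 - <<'E'
from h import *
s=-98.5
H=548;
v=lambda a:H-68*np.cos(a)
z=lambda a:66+76*np.sin(a)+4*np.cos(a)
for a in [.6,.5,.4,.3,.2,.1]:
    move_l(P(s,v(a),z(a)),speed=50); o=get_obs();print(a,sv(o['tcp_pos']),o['tcp_pos'][2].round(1),o['wrist_force'].round(1))
    if abs(o['wrist_force']).max()>25: break
save('side','s8.png');save('wrist','w8.png');print(get_obs()['t'])
cv2.imwrite('pics/s8c.png',cv2.resize(cv2.imread('pics/s8.png')[170:290,230:350],None,fx=5,fy=5))
E
```

```text
0.6 [-98.4 491.6] 111.8 [ 1.   0.  -0.4]
0.5 [-98.4 488.1] 105.4 [-0.7  0.5 -0.1]
0.4 [-98.4 485. ] 98.7 [ 0.3 -0.5 -0.3]
0.3 [-98.4 482.6] 91.7 [ 1.1 -0.1 -0.7]
0.2 [-98.4 480.9] 84.5 [ 0.8 -0.3 -1.2]
0.1 [-98.3 479.9] 77.0 [-0.5 -0.7 -0.9]
16.1333
```

View pics/s8c.png

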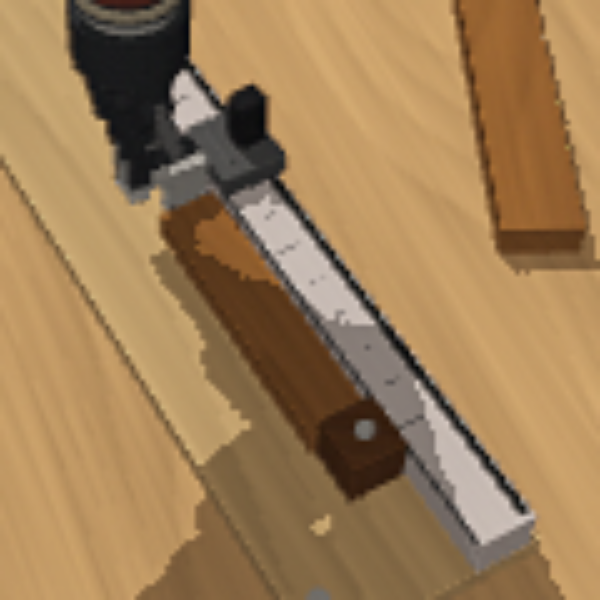

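View pics/w8.png

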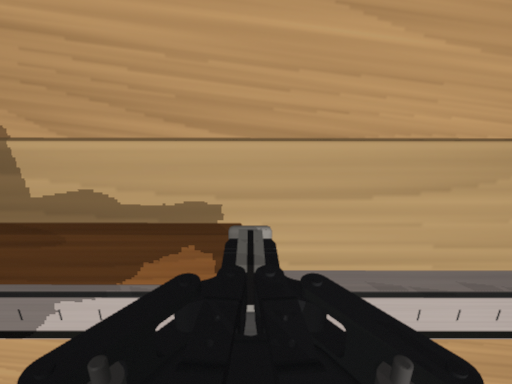

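The arm has followed the fingers and is now nearly level. Pressing fully down.

```bash
python3 - <<'E'
from h import *
s=-98.5
for z in [73,71,70,69,68,67]:
    move_l(P(s,479.5,z),speed=25); wait(.1); o=get_obs();print(z,sv(o['tcp_pos']),o['tcp_pos'][2].round(1),o['wrist_force'].round(1))
    if o['wrist_force'][2]>12: break
print(o['t'])
E
```

```text
73 [-98.5 479.3] 72.8 [ 0.8  0.8 -0.4]
71 [-98.5 479.5] 71.0 [-0.5 -0.7 -0.5]
70 [-98.5 479.5] 70.7 [-1.8  0.6  5.4]
69 [-98.6 479.6] 70.4 [-4.4 -0.2 10.2]
68 [-98.6 479.5] 70.1 [-6.   0.2 15.1]
17.9667
```

The hard stop came at z≈70, which is the lowered tab height. Lifting off to check the gap from directly above.

```bash
python3 - <<'E'
from h import *
import pickle
move_l(P(-98.5,479.5,120),speed=120)
# camera straight above foot/end from z~130+142; camera is at v_tcp-81: want over v~515
move_l(P(-105,590,140),speed=200)
wait(.2)
o=get_obs();save('wrist','w9.png');pickle.dump(o,open('o9.pkl','wb'));save('side','s9.png')
print(o['t'],sv(o['tcp_pos']))
cv2.imwrite('pics/s9c.png',cv2.resize(cv2.imread('pics/s9.png')[170:290,230:350],None,fx=5,fy=5))
E
```

```text
19.4583 [-104.8  588.5]
```

View pics/w9.png

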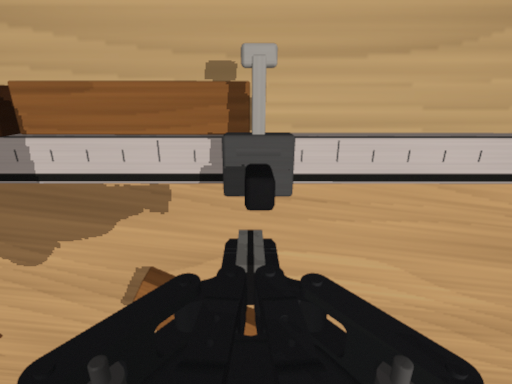

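View pics/s9c.png

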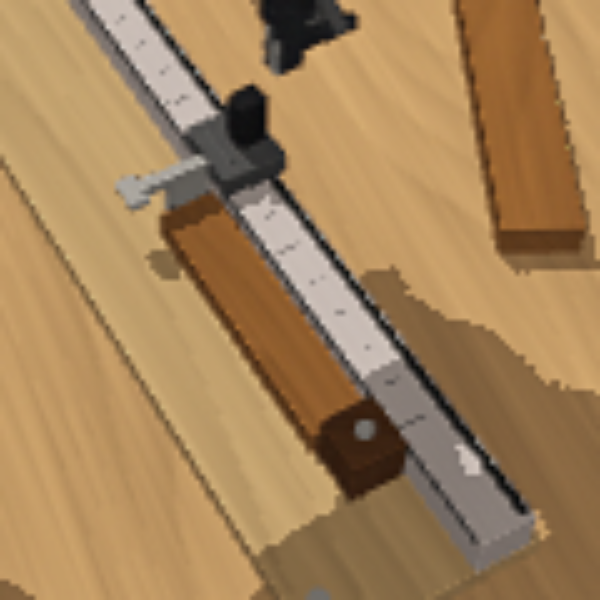

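```bash
python3 - <<'E'
from h import *
import pickle
move_l(P(-107,600,100),speed=150) # closer
wait(.2)
o=get_obs();save('wrist','w10.png');pickle.dump(o,open('o10.pkl','wb'))
print(o['t'],sv(o['tcp_pos']))
cv2.imwrite('pics/w10c.png',cv2.resize(cv2.imread('pics/w10.png')[20:140,200:320],None,fx=5,fy=5,interpolation=cv2.INTER_NEAREST))
E
```

```text
20.1833 [-107.2  600.8]
```

View pics/w10c.png

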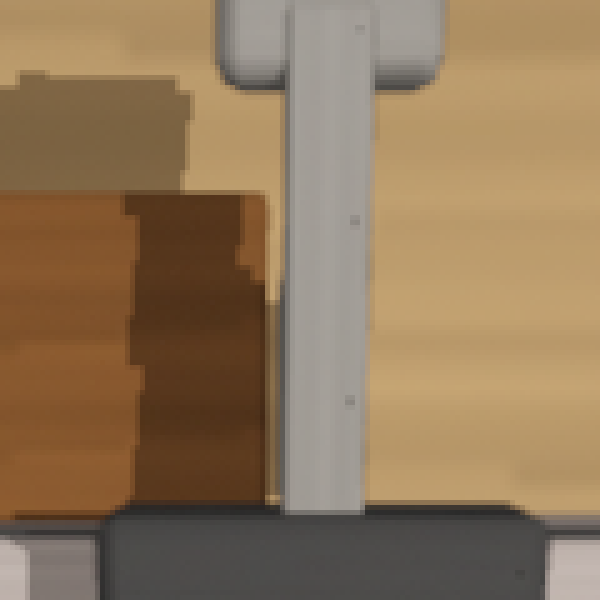

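The gap shows as board between the batten edge (crop column 266) and the foot (about 276–285). That is about 2 mm, which is too marginal. I'll re-grip and nudge the carriage back about 1.3 mm while watching the force.

```bash
python3 - <<'E'
from h import *
move_l(P(-98.6,566,170),speed=200)
grip(60)
move_l(P(-98.6,566,90.3),speed=120)
wait(.15);o=get_obs();f0=o['wrist_force'];print(sv(o['tcp_pos']))
grip(10,30)
o=get_obs();s=o['tcp_pos']@U;print(o['t'],s.round(2),o['wrist_force'].round(1),o['grip_width'])
c=-98.6;tgt=s-1.3
for i in range(12):
    c-=.3
    move_l(P(c,566,90.3),speed=10);wait(.1);o=get_obs();sn=o['tcp_pos']@U;f=o['wrist_force']@U
    print(round(c,1),sn.round(2),f.round(1))
    if sn<tgt+.1 or f>9: break
save('wrist','w11.png');print(o['t'])
cv2.imwrite('pics/w11c.png',cv2.resize(cv2.imread('pics/w11.png')[90:230,180:320],None,fx=4,fy=4,interpolation=cv2.INTER_NEAREST))
E
```

```text
[-98.9 567.1]
22.775 -98.63 [-0.5  0.4  2.4] 19.554776197731613
-98.9 -98.7 0.7
-99.2 -98.9 3.3
-99.5 -99.16 1.8
-99.8 -99.47 3.5
-100.1 -99.75 2.3
-100.4 -100.07 1.9
24.875
```

View pics/w11c.png

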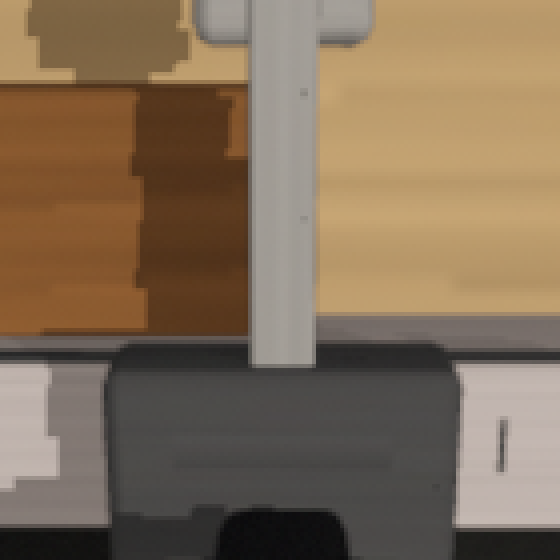

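```bash
python3 - <<'E'
from h import *
o=get_obs();s=o['tcp_pos']@U
grip(60);wait(.1)
move_l(P(s,566,180),speed=150)
grip(0)
move_l(P(-109,600,100),speed=200)
wait(.2)
o=get_obs();save('wrist','w12.png');save('side','s12.png')
print(o['t'],sv(o['tcp_pos']))
cv2.imwrite('pics/w12c.png',cv2.resize(cv2.imread('pics/w12.png')[20:140,200:320],None,fx=5,fy=5,interpolation=cv2.INTER_NEAREST))
E
```

```text
27.625 [-109.2  601. ]
```

View pics/w12c.png

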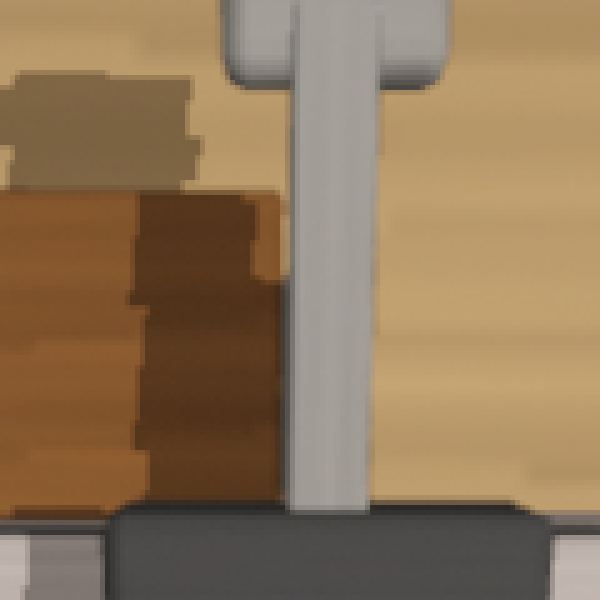

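View pics/w12.png

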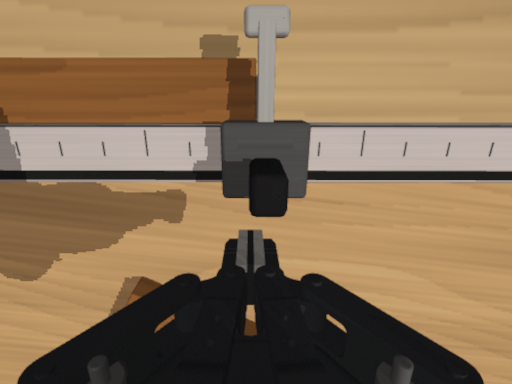

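View pics/s12.png

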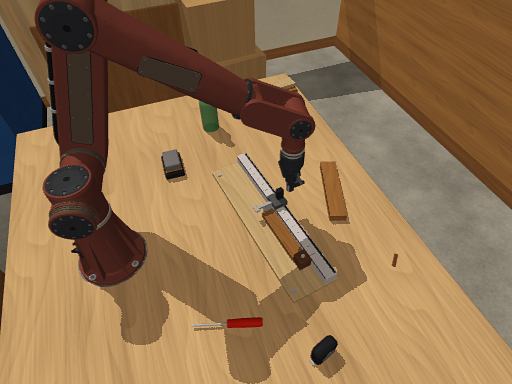

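The foot now sits against the batten edge with about 0.6 mm left and no board strip showing. The bar is level, and the other things are where they were. Retracting and handing in.

```bash
python3 - <<'E'
from h import *
move_l(P(-109,600,200),speed=150)
wait(.2);o=get_obs();print(o['t'],o['wrist_force'].round(1))
sign_off()
E
```

```text
28.7417 [-0.3 -0.5  0.5]
the job is handed in; nothing more can be done
```

The flip stop is set to the batten's length, with the stop arm fully lowered and its foot about 0.6 mm short of the batten's free end. I handed the job in at about 29 s of the 51 s allowed.

- **Sequence:** I gripped the carriage, slid it just past the batten's end, and pressed the tab down along its arc. The arm stopped hard at 70 mm, its lowered height.
- **Correction:** the first look after lowering showed a gap of about 2 mm. I gripped the carriage again and moved it back about 1.4 mm. The force stayed at carriage-friction level (2–3.5 N), so nothing showed the foot pushing the batten.
- **Last checks:** the final wrist picture gave the 0.6 mm gap, good to about ±0.5 mm given the pixels and calibration. The bar is level, and the batten is lying flat in its corner. In the last side picture the plank, driver, tape and battery stand where they started. So does the bottle, though the robot arm partly hid it. The wrist force was near zero and the robot clear of everything at hand-in.
- **Disagreements:** my first estimates of the batten end differed by 2–5 mm, and some lengths came out 1–7 % short. I therefore set the final position from the foot and batten edges seen in the same picture. The arm also started lower than its full raise, so the tool met it later than I expected.

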